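# Put the closed ink tins back in their lanes

## Robot

A 6-joint arm with a two-finger parallel gripper is mounted at the origin on the work surface. World frame = base frame: x ahead of the robot, y to its left, z up, the work surface at z = 0. Lengths are in m, angles in rad, forces in N, time in s.
With the tool pointing down it reaches from about 0.275 to 0.75 m from the base axis. Payload 10.2 kg.
Tool frame: the origin (TCP) lies between the finger pads; the fingertips stand 11 mm ahead of it and the grasp point (between the pads) lies 8 mm behind it (arm.tips_ahead is the distance from the TCP to the fingertips, in m); z points along the fingers, y is the line along which they close (so a half turn about z gives the same grasp; the last joint's range is limited). The gripper opens to 85 mm and grips with 20 to 120 N. Pads are 22 mm wide; open, the fingers measure 114 mm over their backs; the gripper's body (76 mm by 85 mm) begins 54 mm behind the grasp point. The pads swing forward as they close: fully open they stand 13 mm farther back than shut.
Start: joints at [-1.527, 0.313, 1.498, -0, 1.331, -0.223], TCP at [0.138, -0.506, 0.221] pointing down, gripper open.
Joint ranges: [-2.94, 2.94], [-0.97, 2.17], [0.19, 2.56], [-1.23, 4.37], [0.02, 3.11], [-2.88, 2.88]. Speed limits (rad/s): [2.39, 2.39, 3.01, 3.14, 3.14, 3.14].

## Interface

Orientations are given as a 3x3 rotation matrix whose columns are the frame's x, y, z axes.
In Python, from bench import arm, viewer gives the robot as it stands.
- The arm moves only by the tool arm_command, never from a script. Its argument "motion" is a list of rows, each an object of numbers: "tx", "ty", "tz": the shift along the world's x, y, z in m; "wx", "wy", "wz": the turn, a rotation vector about the world's x, y, z in degrees; "gripper": the finger opening in m, from 0 to 0.0854. In form: [{"tx": .., "ty": .., "tz": .., "wx": .., "wy": .., "wz": .., "gripper": ..}, ...]. A call has 1 to 5 rows; each row is the pose to reach, as a shift and turn from the pose commanded when the call began; what a row does not reach only later rows make up. A row lasts 1/8 s, in which the tool goes at most 62.5 mm and 10.7 degrees, less where a joint would pass 70% of its speed; a pose out of reach is approached as far as the arm can. A call with a gripper value outside its range is refused whole. The fingers move at their own pace and stop on an object; the grip force is fixed at half the most. Time passes only in rows, so rows that repeat a pose let the fingers close. It gives the time, the measured TCP pose, the force, the opening and the grip force at its end, in the units of the state.
- arm.observe(): the state, without advancing time (a new reading comes with each control period).
- viewer.get_image(name): name is "scene" or "side" or "wrist"; returns a dict with "image" (384x512x3 uint8, blue, green, red), "range_z" (384x512 float32, m along the optical axis (not along the pixel's ray), 0 where there is no reading), "mtx" (3x3 intrinsics, pixels), "k1" (the pictures are not rectified: a ray, as slopes to the right and down, at radius r is drawn at 1 + k1 r^2 times it, then the intrinsics apply), "extrinsics" (4x4, takes a point from camera to world coordinates). Camera axes: x right, y down, z forward; pixel columns grow to the right and rows downward; lengths in m; the calibration is good to about 2 mm. A picture is of the moment at which its call begins.
- arm.finish_job(): hands the job in; it is judged then, once.
Trained networks look in a picture, given as the dict that the camera call returned (one of the last four; its "shot" number tells which), for a name from the list of things; names that differ only in an ending like _2 or _b are one class to them, and where a whole thing is asked for, a point or a joint stands for the part that bears it (a point fixed in the world has none). Each returns a list of dicts, best first, with "score" (0 to 1); they miss things now and then, are a little off and sometimes report something else, mostly with a low value. They report only what shows in the picture. A call takes as long as a camera call.
- viewer.search_frame(picture, thing): "extent" ([left, top, right, bottom] in pixels, round what is visible of it).
The state is a dict: "time_s": time; "joint_pos": joint angles; "qd": joint speeds; "joint_efforts": joint torques, N m; "ee_pos": TCP position; "tcp_rot": TCP orientation; "contact_force": force on the tool from outside, world axes, zero at the start; "moment": the same for the moment, N m; "gripper_width": finger opening in m; "finger_force": force on a finger pad.
Only numpy, scipy, OpenCV 4.12 (cv2) and the standard library are available. Lean on these libraries where they do the work, as an engineer would, in place of code of your own. Each camera call takes 0.05 s, during which the arm holds its last target. There are 200 camera calls.

## Task

The three closed ink tins left on the ink slab go back in the wire basket: set each one down gently, upright, on the basket floor in the lane that already holds a tin of its own size. Leave the open tins standing where they are on the slab, and do not disturb the tins already in the basket.

Things in the scene. Friction and masses are not known exactly. Their poses are not given: they have to be found in the camera images.
- basket: White wire basket, 300 (y) x 184 mm (x), fixed. Origin: under its centre, at bench height; z up. Floor 10 mm above origin; rim wires 26 mm, two dividers 20 mm above the floor. Three lanes along x, centred at y = -92, 0, +92 mm, each 89 mm wide, x = -89 to +89 mm. Each lane holds one closed tin near x = +46 mm (which size where varies); the other half, about x = -46 mm, is free.
- squat_tin: Closed wide low ink tin of plain steel with a blank paper label and its lid on, 66 mm across, 46 mm high, about 220 g; starts upright among the others on the dark slate ink slab (12 mm thick). Origin at the centre of its underside, z up. To be put away.
- squat_stored: The same closed wide low tin, 66 mm across, 46 mm high, standing in one lane of the basket from the start. Origin at the centre of its underside, z up. It marks the lane for this size.
- squat_open: The same wide low tin without a lid, open and empty, 66 mm across, 46 mm high, upright on the slab among the closed ones. Origin at the centre of its underside, z up. It stays where it is.
- medium_tin: Closed middle-sized ink tin of plain steel with a blank paper label and its lid on, 56 mm across, 62 mm high, about 210 g; starts upright among the others on the dark slate ink slab (12 mm thick). Origin at the centre of its underside, z up. To be put away.
- medium_stored: The same closed middle-sized tin, 56 mm across, 62 mm high, standing in one lane of the basket from the start. Origin at the centre of its underside, z up. It marks the lane for this size.
- medium_open: The same middle-sized tin without a lid, open and empty, 56 mm across, 62 mm high, upright on the slab among the closed ones. Origin at the centre of its underside, z up. It stays where it is.
- slim_tin: Closed tall slim ink tin of plain steel with a blank paper label and its lid on, 46 mm across, 84 mm high, about 190 g; starts upright among the others on the dark slate ink slab (12 mm thick). Origin at the centre of its underside, z up. To be put away.
- slim_stored: The same closed tall slim tin, 46 mm across, 84 mm high, standing in one lane of the basket from the start. Origin at the centre of its underside, z up. It marks the lane for this size.
- slim_open: The same tall slim tin without a lid, open and empty, 46 mm across, 84 mm high, upright on the slab among the closed ones. Origin at the centre of its underside, z up. It stays where it is.

How it is judged:
By the outcome, as a careful person would: the job done as asked, in the order asked, and still so for the second after the job is handed in, with the robot touching nothing.
It also fails if it takes over 96 s, if anything falls off the work surface, if the arm or the gripper's body presses on something with over 40 N, if the wrist force passes 120 N, or if a joint passes its speed limit or range.

## Working session

There is one attempt and no reset: what is moved stays moved. The work goes in short steps, Python scripts to look and compute and a tool call to move; the robot and the scene stay as the last step left them, time stands still between calls to the robot, and variables do not carry over. Pictures are saved under pics/ and viewed, at most 14 in all, crops included, and the job is handed in when it is done.

Besides the shell and the picture viewer there is one more tool, called after "Emit:" as name(argument=value, ...) on one line, values as JSON. arm_command: Moves the arm, as the interface text tells. Its arguments: {"type":"object","properties":{"motion":{"type":"array"}},"required":["motion"]}

```bash
mkdir -p pics
cat > h.py <<'E'
import numpy as np, cv2
from bench import arm, viewer
def cloud(p):
    z=p["range_z"]; h,w=z.shape; K=np.array(p["mtx"]); k1=p["k1"]
    u,v=np.meshgrid(np.arange(w),np.arange(h))
    d=np.stack([(u-K[0,2])/K[0,0],(v-K[1,2])/K[1,1]],-1); s=d.copy()
    for _ in range(8): s=d/(1+k1*(s**2).sum(-1,keepdims=True))
    c=np.concatenate([s*z[...,None],z[...,None],np.ones_like(z)[...,None]],-1)
    W=(c@np.array(p["extrinsics"]).T)[...,:3]; W[z==0]=np.nan
    return W
E
python3 - <<'E'
from h import *
for n in ["scene","side","wrist"]:
    p=viewer.get_image(n); cv2.imwrite(f"pics/a_{n}.png",p["image"]); np.save(f"a_{n}.npy",cloud(p))
    print(n,np.round(np.array(p["extrinsics"]),2).tolist(),p["k1"])
    for t in ["basket","squat_tin","squat_stored","squat_open","medium_tin","medium_stored","medium_open","slim_tin","slim_stored","slim_open"]:
        print(t,[(np.round(r["extent"]).astype(int).tolist(),round(r["score"],2)) for r in viewer.search_frame(p,t)[:3]])
E
```

```text
scene [[0.66, 0.63, -0.41, 0.99], [0.75, -0.55, 0.37, -0.44], [0.01, -0.55, -0.84, 1.03], [0.0, 0.0, 0.0, 1.0]] -0.10567974009722302
basket [([260, 110, 380, 215], 0.97)]
squat_tin [([248, 226, 275, 258], 0.58), ([132, 245, 156, 278], 0.44)]
squat_stored [([323, 148, 348, 181], 0.76)]
squat_open [([156, 281, 188, 315], 0.75)]
medium_tin [([220, 191, 248, 224], 0.89)]
medium_stored [([344, 128, 368, 159], 0.72)]
medium_open [([175, 218, 199, 249], 0.68), ([261, 106, 379, 213], 0.4)]
slim_tin [([131, 244, 157, 274], 0.93)]
slim_stored [([306, 164, 323, 200], 0.86)]
slim_open [([210, 252, 235, 285], 0.73), ([257, 111, 379, 214], 0.38), ([321, 148, 349, 177], 0.23)]
side [[-0.97, -0.16, 0.2, 0.3], [-0.26, 0.66, -0.71, 0.8], [-0.02, -0.74, -0.67, 0.81], [0.0, 0.0, 0.0, 1.0]] -0.03894355400434906
basket [([176, 203, 288, 326], 0.56)]
squat_tin []
squat_stored [([204, 233, 234, 269], 0.75)]
squat_open [([255, 103, 274, 121], 0.97)]
medium_tin []
medium_stored []
medium_open [([292, 98, 311, 127], 0.26)]
slim_tin [([294, 97, 312, 127], 0.77), ([204, 234, 234, 269], 0.26)]
slim_stored [([215, 196, 237, 234], 0.88)]
slim_open [([240, 112, 258, 146], 0.72), ([192, 261, 222, 301], 0.48)]
wrist [[0.26, -0.93, -0.27, 0.21], [-0.96, -0.25, -0.07, -0.49], [0.0, 0.28, -0.96, 0.37], [0.0, 0.0, 0.0, 1.0]] 0.012580742930611937
basket []
squat_tin []
squat_stored []
squat_open []
medium_tin []
medium_stored []
medium_open []
slim_tin []
slim_stored []
slim_open []
```

View pics/a_scene.png

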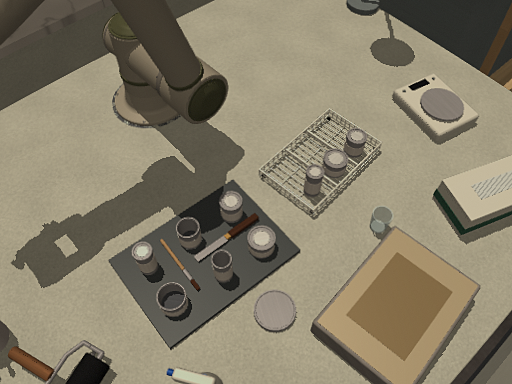

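View pics/a_side.png

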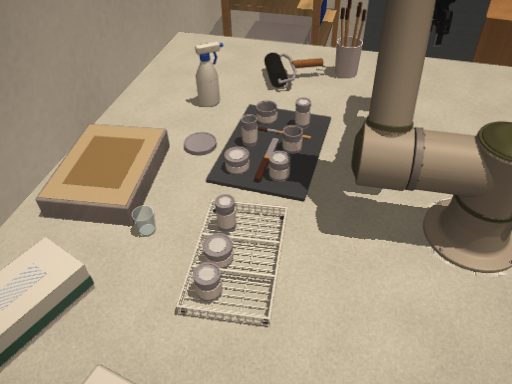

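The scene view shows closed tins on the slab at slim (143,255), medium (231,205) and squat (261,240). The open ones are at squat (172,298), medium (188,231) and slim (222,264). In the basket, slim is at (314,178), squat at (335,162) and medium at (355,140). A knife lies near (225,238), between the tins. Next I'll measure by fitting circles to the lid heights.

```bash
cat > fit.py <<'E'
from h import *
from scipy.optimize import least_squares
T={"slim_tin":(.023,.096),"medium_tin":(.028,.074),"squat_tin":(.033,.058),"squat_open":(.033,.058),"medium_open":(.028,.074),"slim_open":(.023,.096),
"slim_stored":(.023,.094),"squat_stored":(.033,.056),"medium_stored":(.028,.072)}
def fit(W,c,r,zt):
    P=W.reshape(-1,3); P=P[np.isfinite(P[:,0])]
    P=P[(abs(P[:,2]-zt)<.007)&(np.hypot(*(P[:,:2]-c).T)<r+.018)]
    if len(P)<15: return None,len(P),0
    # disc outline: convex hull points
    h=cv2.convexHull(P[:,:2].astype(np.float32))[:,0]
    s=least_squares(lambda q:np.hypot(*(h-q).T)-r,h.mean(0),loss="soft_l1",f_scale=.002)
    (cx,cy),R=cv2.minEnclosingCircle(P[:,:2].astype(np.float32))
    return s.x,len(P),(round(cx,4),round(cy,4),round(R,4),round(float(np.median(P[:,2])),4))
E
python3 - <<'E'
from fit import *
W=np.load("a_scene.npy");S=np.load("a_side.npy")
px={"slim_tin":(143,248),"medium_tin":(231,200),"squat_tin":(261,236),"squat_open":(172,298),"medium_open":(188,228),"slim_open":(222,264),"slim_stored":(314,172),"squat_stored":(335,158),"medium_stored":(355,135)}
for k,(u,v) in px.items():
    r,zt=T[k]
    q=W[v-6:v+7,u-6:u+7].reshape(-1,3); q=q[abs(q[:,2]-zt)<.01]
    c=np.nanmedian(q,0)[:2] if len(q) else W[v,u,:2]
    a=fit(W,c,r,zt); b=fit(S,c,r,zt)
    print(k,np.round(c,3),"scene",np.round(a[0],4) if a[0] is not None else None,a[1:], "side",np.round(b[0],4) if b[0] is not None else None,b[1:])
# basket: points with z .02-.04 in area
for n,C in(("scene",W),("side",S)):
    P=C.reshape(-1,3);P=P[np.isfinite(P[:,0])]
    P=P[(P[:,2]>.028)&(P[:,2]<.043)]
    np.save("rim_"+n,P)
    m=(P[:,0]>.3)&(P[:,0]<.8)&(P[:,1]>-.25)&(P[:,1]<.35)
    q=P[m,:2]; im=np.zeros((600,600),np.uint8)
    for x,y in q: im[min(599,int((x-.2)*1000)),min(599,int((y+.25)*1000))]=255
    cv2.imwrite(f"pics/rim_{n}.png",im)
    # topview
E
python3 -c "
import cv2;import numpy as np
a=cv2.imread('pics/rim_scene.png',0);b=cv2.imread('pics/rim_side.png',0);cv2.imwrite('pics/rim.png',cv2.merge([a*0,a,b]))"
```

```text
slim_tin [ 0.467 -0.317] scene [ 0.4699 -0.323 ] (313, (0.4694, -0.3224, 0.0244, 0.0941)) side [ 0.4746 -0.3216] (149, (0.4748, -0.3214, 0.025, 0.0975))
medium_tin [ 0.486 -0.079] scene [ 0.4866 -0.0812] (370, (0.4867, -0.0814, 0.0295, 0.0712)) side [ 0.4896 -0.079 ] (286, (0.4907, -0.0789, 0.0292, 0.0749))
squat_tin [ 0.6   -0.084] scene [ 0.6055 -0.0862] (567, (0.6048, -0.0865, 0.0346, 0.0552)) side [ 0.6082 -0.0838] (361, (0.6059, -0.0843, 0.0359, 0.0588))
squat_open [ 0.572 -0.328] scene [ 0.5824 -0.3315] (181, (0.5819, -0.3321, 0.034, 0.0557)) side [ 0.5876 -0.3293] (146, (0.5865, -0.3299, 0.0355, 0.0578))
medium_open [ 0.456 -0.205] scene [ 0.4769 -0.2047] (105, (0.4765, -0.2052, 0.0284, 0.0711)) side [ 0.4804 -0.2021] (108, (0.4801, -0.2026, 0.0286, 0.073))
slim_open [ 0.62  -0.213] scene [ 0.6028 -0.2024] (101, (0.6022, -0.2023, 0.0231, 0.0935)) side [ 0.606  -0.1997] (96, (0.6076, -0.2, 0.0248, 0.0961))
slim_stored [0.566 0.121] scene [0.5666 0.1228] (221, (0.566, 0.123, 0.0236, 0.0913)) side [0.5703 0.1254] (274, (0.5724, 0.1257, 0.0256, 0.0948))
squat_stored [0.554 0.218] scene [0.5542 0.2178] (410, (0.5552, 0.218, 0.0353, 0.0533)) side [0.5564 0.2203] (639, (0.556, 0.2201, 0.0346, 0.0563))
medium_stored [0.542 0.305] scene [0.5465 0.3068] (285, (0.5464, 0.3048, 0.0313, 0.07)) side [0.5482 0.3086] (568, (0.5485, 0.3087, 0.0292, 0.0721))
```

View pics/rim.png

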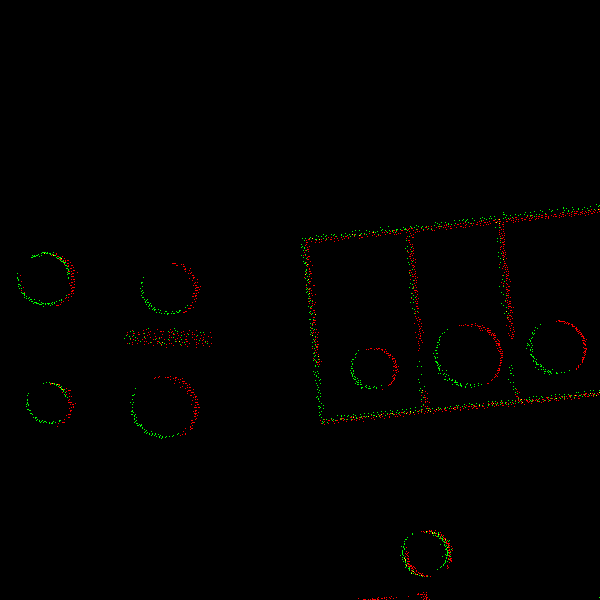

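The rim map shows the basket cleanly, with corners near x=0.44/y=0.055 and x=0.62/y=0.072 and a yaw of about −5.4°. The tin circles agree with their given sizes, and the two cameras differ by about 3 mm. I'll fit the basket and work out the first grasps.

Run:
```python
from fit import *
from scipy.optimize import least_squares
for n in("scene","side"):
    P=np.load(f"rim_{n}.npy"); P=P[(P[:,2]>.031)]
    q=P[(P[:,0]>.4)&(P[:,0]<.66)&(P[:,1]>.03)&(P[:,1]<.4),:2]
    def res(s):
        a=s[2];R=np.array([[np.cos(a),-np.sin(a)],[np.sin(a),np.cos(a)]]);l=(q-s[:2])@R
        d=np.abs(np.stack([l[:,0]-.092,l[:,0]+.092,l[:,1]-.15,l[:,1]+.15]))
        return np.minimum(d.min(0),.01)
    s=least_squares(res,[.517,.213,.095]).x
    a=s[2];R=np.array([[np.cos(a),-np.sin(a)],[np.sin(a),np.cos(a)]])
    print(n,np.round(s,4),[np.round(s[:2]+R@[-.046,y],4) for y in(-.092,0,.092)], [np.round(R.T@(np.array(c)-s[:2]),3) for c in((.5685,.124),(.5553,.219),(.5473,.3077))])
o=arm.observe(); print(np.round(o["tcp_rot"],3).tolist(),np.round(o["ee_pos"],4),arm.tips_ahead,o["gripper_width"],o["contact_force"],o["time_s"])
```

```text
scene [0.5142 0.2117 0.1046] [array([0.4781, 0.1154]), array([0.4685, 0.2069]), array([0.4589, 0.2984])] [array([ 0.045, -0.093]), array([0.042, 0.003]), array([0.043, 0.092])]
side [0.5165 0.2142 0.1023] [array([0.4802, 0.118 ]), array([0.4708, 0.2095]), array([0.4614, 0.301 ])] [array([ 0.042, -0.095]), array([0.039, 0.001]), array([0.04, 0.09])]
[[0.965, 0.264, -0.0], [0.264, -0.965, 0.0], [0.0, -0.0, -1.0]] [ 0.1384 -0.5064  0.2208] 0.011 0.08507545148606281 [-0.18124788 -0.02567002  0.26621864] 1.65
```

Emit:
arm_command(motion=[{"tx":0.334,"ty":0.184,"tz":0,"wz":-9.5},{"tx":0.334,"ty":0.184,"tz":0,"wz":-9.5},{"tx":0.334,"ty":0.184,"tz":0,"wz":-9.5},{"tx":0.334,"ty":0.184,"tz":0,"wz":-9.5},{"tx":0.334,"ty":0.184,"tz":0,"wz":-9.5}])

```text
validation failed for argument at $.mo...
```

```bash
python3 -c "
from h import *
o=arm.observe();print(np.round(o['ee_pos'],4),np.round(o['tcp_rot'],3).tolist(),o['time_s'])"
```

```text
[ 0.1384 -0.5064  0.2208] [[0.965, 0.264, -0.0], [0.264, -0.965, 0.0], [0.0, -0.0, -1.0]] 1.65
```

Emit:
arm_command(motion=[{"tx":0.334,"ty":0.184,"tz":0.0,"wx":0,"wy":0,"wz":-9.5,"gripper":0.085},{"tx":0.334,"ty":0.184,"tz":0.0,"wx":0,"wy":0,"wz":-9.5,"gripper":0.085},{"tx":0.334,"ty":0.184,"tz":0.0,"wx":0,"wy":0,"wz":-9.5,"gripper":0.085},{"tx":0.334,"ty":0.184,"tz":0.0,"wx":0,"wy":0,"wz":-9.5,"gripper":0.085},{"tx":0.334,"ty":0.184,"tz":0.0,"wx":0,"wy":0,"wz":-9.5,"gripper":0.085}])

```text
time_s: 2.28
ee_pos: [0.4129, -0.3549, 0.221]
tcp_rot: [[0.995, 0.101, 0.0], [0.101, -0.995, -0.0], [0.0, 0.0, -1.0]]
contact_force: [0.8, -0.9, 0.0]
gripper_width: 0.0848
finger_force: 0.0
```

Emit:
arm_command(motion=[{"tx":0.06,"ty":0.033,"tz":0,"wx":0,"wy":0,"wz":0,"gripper":0.085},{"tx":0.06,"ty":0.033,"tz":0,"wx":0,"wy":0,"wz":0,"gripper":0.085},{"tx":0.06,"ty":0.033,"tz":0,"wx":0,"wy":0,"wz":0,"gripper":0.085}])

```text
time_s: 2.65
ee_pos: [0.4711, -0.3231, 0.2206]
tcp_rot: [[0.995, 0.101, -0.001], [0.101, -0.995, 0.0], [-0.001, -0.0, -1.0]]
contact_force: [-0.4, -0.3, 0.1]
gripper_width: 0.085
finger_force: 0.0
```

Run:
```python
from fit import *
p=viewer.get_image("wrist"); cv2.imwrite("pics/w1.png",p["image"]); W=cloud(p)
o=arm.observe(); print(np.round(o["ee_pos"],4))
for k,c in dict(slim_tin=(.472,-.322),medium_open=(.4785,-.2035),squat_open=(.585,-.330)).items():
    a=fit(W,np.array(c),*T[k]); print(k,a)
```

```text
[ 0.4706 -0.3237  0.2207]
slim_tin (array([ 0.47301265, -0.32538347]), 1708, (0.473, -0.3256, 0.0232, 0.0954))
medium_open (array([ 0.47964165, -0.20635945]), 774, (0.4798, -0.2063, 0.0286, 0.0739))
squat_open (array([ 0.58617316, -0.33349673]), 1011, (0.5863, -0.3337, 0.0331, 0.058))
```

View pics/w1.png

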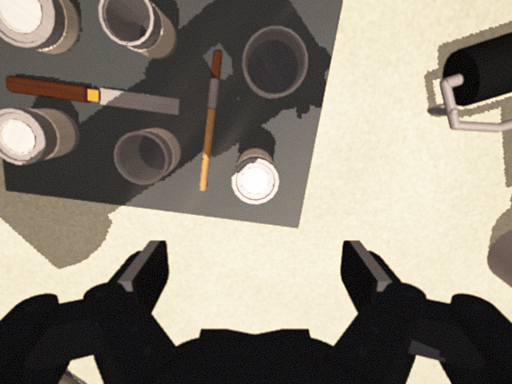

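The closed slim tin sits at (256,178), centred between the fingers and clear of the brush and its neighbours. I'll descend and grip.

Emit:
arm_command(motion=[{"tx":0.001,"ty":-0.001,"tz":-0.06,"wx":0,"wy":0,"wz":0,"gripper":0.085},{"tx":0.001,"ty":-0.001,"tz":-0.105,"wx":0,"wy":0,"wz":0,"gripper":0.085},{"tx":0.001,"ty":-0.001,"tz":-0.135,"wx":0,"wy":0,"wz":0,"gripper":0.085},{"tx":0.001,"ty":-0.001,"tz":-0.153,"wx":0,"wy":0,"wz":0,"gripper":0.085},{"tx":0.001,"ty":-0.001,"tz":-0.153,"wx":0,"wy":0,"wz":0,"gripper":0.055}])

```text
time_s: 3.32
ee_pos: [0.4708, -0.3247, 0.067]
tcp_rot: [[0.995, 0.099, -0.002], [0.099, -0.995, 0.002], [-0.002, -0.002, -1.0]]
contact_force: [0.1, -0.4, 0.9]
gripper_width: 0.0693
finger_force: 0.0
```

Emit:
arm_command(motion=[{"tx":0,"ty":0,"tz":0,"wx":0,"wy":0,"wz":0,"gripper":0.03},{"tx":0,"ty":0,"tz":0,"wx":0,"wy":0,"wz":0,"gripper":0.03},{"tx":0,"ty":0,"tz":0,"wx":0,"wy":0,"wz":0,"gripper":0.03},{"tx":0,"ty":0,"tz":0,"wx":0,"wy":0,"wz":0,"gripper":0.03}])

```text
time_s: 3.82
ee_pos: [0.4726, -0.3249, 0.0694]
tcp_rot: [[0.995, 0.101, 0.002], [0.101, -0.995, -0.002], [0.002, 0.002, -1.0]]
contact_force: [-1.3, 0.7, 6.6]
gripper_width: 0.0439
finger_force: 61.0
```

Emit:
arm_command(motion=[{"tx":0,"ty":0,"tz":0.03,"wx":0,"wy":0,"wz":0,"gripper":0.03},{"tx":0,"ty":0,"tz":0.08,"wx":0,"wy":0,"wz":0,"gripper":0.03},{"tx":0,"ty":0,"tz":0.13,"wx":0,"wy":0,"wz":0,"gripper":0.03},{"tx":0.0,"ty":0.03,"tz":0.14,"wx":0,"wy":0,"wz":0,"gripper":0.03},{"tx":0.002,"ty":0.085,"tz":0.14,"wx":0,"wy":0,"wz":0,"gripper":0.03}])

```text
time_s: 4.45
ee_pos: [0.4742, -0.2394, 0.2091]
tcp_rot: [[0.995, 0.098, 0.002], [0.098, -0.995, -0.002], [0.002, 0.002, -1.0]]
contact_force: [0.1, 1.6, -1.8]
gripper_width: 0.0439
finger_force: 61.6
```

Emit:
arm_command(motion=[{"tx":0.001,"ty":0.06,"tz":0,"wx":0,"wy":0,"wz":0,"gripper":0.03},{"tx":0.002,"ty":0.12,"tz":0,"wx":0,"wy":0,"wz":0,"gripper":0.03},{"tx":0.003,"ty":0.18,"tz":0,"wx":0,"wy":0,"wz":0,"gripper":0.03},{"tx":0.004,"ty":0.24,"tz":0,"wx":0,"wy":0,"wz":0,"gripper":0.03},{"tx":0.005,"ty":0.3,"tz":0,"wx":0,"wy":0,"wz":0,"gripper":0.03}])

```text
time_s: 5.08
ee_pos: [0.4789, 0.0627, 0.2084]
tcp_rot: [[0.995, 0.101, 0.001], [0.101, -0.995, -0.0], [0.001, 0.0, -1.0]]
contact_force: [0.4, 0.7, -2.0]
gripper_width: 0.0437
finger_force: 61.6
```

Emit:
arm_command(motion=[{"tx":0.0,"ty":0.04,"tz":0,"wx":0,"wy":0,"wz":0,"gripper":0.03},{"tx":0.0,"ty":0.056,"tz":0,"wx":0,"wy":0,"wz":0,"gripper":0.03},{"tx":0.0,"ty":0.056,"tz":0,"wx":0,"wy":0,"wz":0,"gripper":0.03}])

```text
time_s: 5.45
ee_pos: [0.4792, 0.1169, 0.2079]
tcp_rot: [[0.995, 0.102, 0.0], [0.102, -0.995, -0.0], [0.0, 0.0, -1.0]]
contact_force: [0.2, -1.6, -1.3]
gripper_width: 0.0434
finger_force: 61.6
```

Run:
```python
from fit import *
o=arm.observe(); print(np.round(o["ee_pos"],4),o["contact_force"],np.round(o["tcp_rot"],3).tolist())
ims=[]
for n in("side","wrist"):
    p=viewer.get_image(n); ims.append(p["image"]); W=cloud(p)
    for k,c in dict(slim_stored=(.568,.124),squat_stored=(.555,.219),medium_stored=(.547,.308)).items(): print(n,k,fit(W,np.array(c),*T[k]))
cv2.imwrite("pics/c1.png",cv2.resize(np.hstack(ims),(800,300)))
```

```text
[0.4792 0.1169 0.2079] [ 0.19926778 -1.64249202 -1.29250424] [[0.995, 0.102, 0.0], [0.102, -0.995, -0.0], [0.0, 0.0, -1.0]]
side slim_stored (array([0.57060291, 0.12532746]), 277, (0.5704, 0.1252, 0.0249, 0.0946))
side squat_stored (array([0.55647271, 0.22054058]), 635, (0.5564, 0.2209, 0.0343, 0.0564))
side medium_stored (array([0.54849846, 0.30849158]), 569, (0.5474, 0.3079, 0.0291, 0.0721))
wrist slim_stored (array([0.56954281, 0.12166326]), 2346, (0.5695, 0.1216, 0.0229, 0.0935))
wrist squat_stored (array([0.55782867, 0.21748274]), 3881, (0.5579, 0.2176, 0.0337, 0.0552))
wrist medium_stored (array([0.5495628 , 0.30509709]), 3263, (0.5493, 0.306, 0.0291, 0.0711))
```

View pics/c1.png

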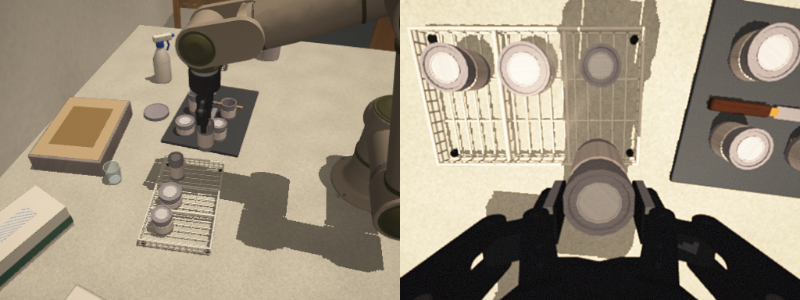

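Wrist view: the held tin is centred in the slim lane's free half, in line with the stored slim tin at (600,65). I'll lower it and check contact near the floor.

Emit:
arm_command(motion=[{"tx":0,"ty":0,"tz":-0.05,"wx":0,"wy":0,"wz":0,"gripper":0.03},{"tx":0,"ty":0,"tz":-0.1,"wx":0,"wy":0,"wz":0,"gripper":0.03},{"tx":0,"ty":0,"tz":-0.125,"wx":0,"wy":0,"wz":0,"gripper":0.03},{"tx":0,"ty":0,"tz":-0.134,"wx":0,"wy":0,"wz":0,"gripper":0.03},{"tx":0,"ty":0,"tz":-0.136,"wx":0,"wy":0,"wz":0,"gripper":0.03}])

```text
time_s: 6.18
ee_pos: [0.4797, 0.1162, 0.0722]
tcp_rot: [[0.995, 0.1, 0.001], [0.1, -0.995, -0.0], [0.001, 0.0, -1.0]]
contact_force: [0.4, -0.5, -1.7]
gripper_width: 0.0438
finger_force: 61.6
```

Emit:
arm_command(motion=[{"tx":0,"ty":0,"tz":-0.001,"wx":0,"wy":0,"wz":0,"gripper":0.03},{"tx":0,"ty":0,"tz":-0.002,"wx":0,"wy":0,"wz":0,"gripper":0.03},{"tx":0,"ty":0,"tz":-0.003,"wx":0,"wy":0,"wz":0,"gripper":0.03}])

```text
time_s: 6.55
ee_pos: [0.4795, 0.1169, 0.0692]
tcp_rot: [[0.995, 0.101, 0.001], [0.101, -0.995, 0.0], [0.001, 0.0, -1.0]]
contact_force: [0.0, 0.7, -1.4]
gripper_width: 0.0439
finger_force: 61.6
```

Emit:
arm_command(motion=[{"tx":0,"ty":0,"tz":-0.001,"wx":0,"wy":0,"wz":0,"gripper":0.03},{"tx":0,"ty":0,"tz":-0.0015,"wx":0,"wy":0,"wz":0,"gripper":0.03},{"tx":0,"ty":0,"tz":-0.0015,"wx":0,"wy":0,"wz":0,"gripper":0.03}])

```text
time_s: 6.92
ee_pos: [0.4794, 0.1169, 0.0675]
tcp_rot: [[0.995, 0.101, 0.0], [0.101, -0.995, 0.0], [0.0, -0.0, -1.0]]
contact_force: [0.4, 0.9, 1.1]
gripper_width: 0.0435
finger_force: 61.8
```

Emit:
arm_command(motion=[{"tx":0,"ty":0,"tz":0,"wx":0,"wy":0,"wz":0,"gripper":0.05},{"tx":0,"ty":0,"tz":0,"wx":0,"wy":0,"wz":0,"gripper":0.062},{"tx":0,"ty":0,"tz":0,"wx":0,"wy":0,"wz":0,"gripper":0.07},{"tx":0,"ty":0,"tz":0.02,"wx":0,"wy":0,"wz":0,"gripper":0.07},{"tx":0,"ty":0,"tz":0.08,"wx":0,"wy":0,"wz":0,"gripper":0.07}])

```text
time_s: 7.55
ee_pos: [0.4778, 0.1167, 0.1462]
tcp_rot: [[0.995, 0.101, -0.006], [0.101, -0.995, -0.0], [-0.006, -0.001, -1.0]]
contact_force: [1.5, 0.0, -0.3]
gripper_width: 0.07
finger_force: 0.0
```

Emit:
arm_command(motion=[{"tx":0.0,"ty":0,"tz":0.06,"wx":0,"wy":0,"wz":0,"gripper":0.085},{"tx":0.003,"ty":-0.05,"tz":0.07,"wx":0,"wy":0,"wz":0,"gripper":0.085},{"tx":0.006,"ty":-0.11,"tz":0.07,"wx":0,"wy":0,"wz":0,"gripper":0.085},{"tx":0.009,"ty":-0.17,"tz":0.07,"wx":0,"wy":0,"wz":0,"gripper":0.085},{"tx":0.009,"ty":-0.198,"tz":0.07,"wx":0,"wy":0,"wz":0,"gripper":0.085}])

```text
time_s: 8.18
ee_pos: [0.4881, -0.0838, 0.2172]
tcp_rot: [[0.995, 0.098, -0.0], [0.098, -0.995, -0.0], [-0.0, 0.0, -1.0]]
contact_force: [0.5, 0.6, 0.0]
gripper_width: 0.085
finger_force: 0.0
```

Run:
```python
from fit import *
o=arm.observe(); print(np.round(o["ee_pos"],4),o["contact_force"])
p=viewer.get_image("wrist");W=cloud(p);cv2.imwrite("pics/w2.png",p["image"])
for k,c in dict(medium_tin=(.489,-.082),squat_tin=(.607,-.086),medium_open=(.48,-.2065),slim_open=(.6048,-.203),slim_stored=(.48,.117)).items(): print(k,fit(W,np.array(c),*T[k]))
p=viewer.get_image("scene");W=cloud(p);cv2.imwrite("pics/s2.png",p["image"])
print(fit(W,np.array((.479,.117)),*T["slim_stored"]))
```

```text
[ 0.4881 -0.0838  0.2172] [0.461001   0.56766005 0.01674898]
medium_tin (array([ 0.48853797, -0.0834539 ]), 2224, (0.4886, -0.0833, 0.0281, 0.0733))
squat_tin (array([ 0.60739164, -0.0884383 ]), 3902, (0.6073, -0.0884, 0.0333, 0.0573))
medium_open (array([ 0.47938684, -0.20618687]), 738, (0.4793, -0.2062, 0.0282, 0.0738))
slim_open (array([ 0.6039457, -0.2029648]), 1010, (0.604, -0.2032, 0.0234, 0.0958))
slim_stored (array([0.48011513, 0.11669161]), 1990, (0.4803, 0.1169, 0.0238, 0.0933))
(array([0.47833651, 0.11870709]), 218, (0.4783, 0.1189, 0.0247, 0.0915))
```

View pics/w2.png

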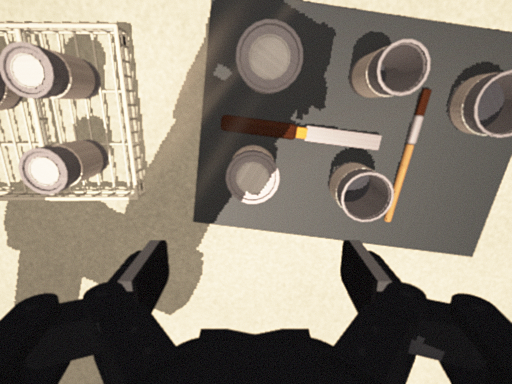

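The slim tin stands upright in its lane at (45,168), with its top at the same height as the stored one. The medium tin at (255,175) is centred under the gripper, so I'll grasp that next.

Emit:
arm_command(motion=[{"tx":0,"ty":-0.001,"tz":-0.06,"wx":0,"wy":0,"wz":0,"gripper":0.085},{"tx":0,"ty":-0.001,"tz":-0.115,"wx":0,"wy":0,"wz":0,"gripper":0.085},{"tx":0,"ty":-0.001,"tz":-0.145,"wx":0,"wy":0,"wz":0,"gripper":0.085},{"tx":0,"ty":-0.001,"tz":-0.158,"wx":0,"wy":0,"wz":0,"gripper":0.085},{"tx":0,"ty":-0.001,"tz":-0.158,"wx":0,"wy":0,"wz":0,"gripper":0.065}])

```text
time_s: 8.9
ee_pos: [0.4884, -0.0817, 0.0595]
tcp_rot: [[0.995, 0.101, -0.0], [0.101, -0.995, 0.0], [-0.0, -0.0, -1.0]]
contact_force: [0.5, -0.0, 0.5]
gripper_width: 0.0693
finger_force: 0.0
```

Emit:
arm_command(motion=[{"tx":0,"ty":0,"tz":0,"wx":0,"wy":0,"wz":0,"gripper":0.04},{"tx":0,"ty":0,"tz":0,"wx":0,"wy":0,"wz":0,"gripper":0.04},{"tx":0,"ty":0,"tz":0,"wx":0,"wy":0,"wz":0,"gripper":0.04},{"tx":0,"ty":0,"tz":0,"wx":0,"wy":0,"wz":0,"gripper":0.04}])

```text
time_s: 9.4
ee_pos: [0.4899, -0.0823, 0.062]
tcp_rot: [[0.995, 0.101, 0.005], [0.101, -0.995, -0.001], [0.005, 0.002, -1.0]]
contact_force: [-0.9, 3.5, 13.0]
gripper_width: 0.0399
finger_force: 7.0
```

The opening of 40 mm doesn't match a 56 mm tin, so I'm looking before moving.

Run:
```python
from fit import *
o=arm.observe(); print(np.round(o["ee_pos"],4),o["contact_force"],o["moment"],o["gripper_width"],o["finger_force"])
ims=[]
for n in("side","scene","wrist"):
    p=viewer.get_image(n); W=cloud(p); print(n,fit(W,np.array((.4885,-.082)),*T["medium_tin"]))
    if n=="wrist": ims.append(p["image"])
    else:
        c=(235,90,335,200) if n=="side" else (150,130,300,300)
        ims.append(cv2.resize(p["image"][c[1]:c[3],c[0]:c[2]],(384,384)))
cv2.imwrite("pics/g2.png",cv2.resize(np.hstack(ims),(800,240)))
cv2.imwrite("pics/g2s.png",cv2.resize(np.hstack(ims[:2]),(800,400)))
```

```text
[ 0.4899 -0.0823  0.062 ] [-0.90039608  3.51874594 13.03912687] [0.81333253 0.22672855 0.05705141] 0.039928829810615754 7.017664836603217
side (array([ 0.48974959, -0.07892075]), 179, (0.4902, -0.0791, 0.029, 0.0748))
scene (array([ 0.48738139, -0.08215398]), 229, (0.4881, -0.0831, 0.0303, 0.0713))
wrist (array([ 0.48888946, -0.08355011]), 7188, (0.4896, -0.0839, 0.0295, 0.0732))
```

View pics/g2.png

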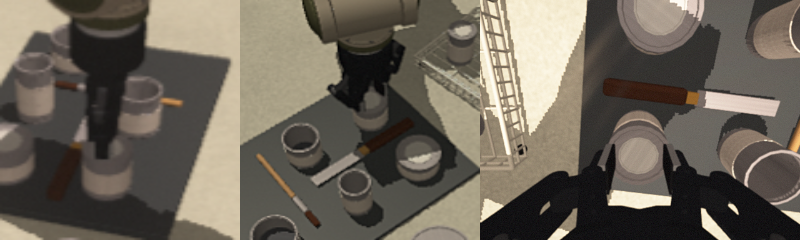

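View pics/g2s.png

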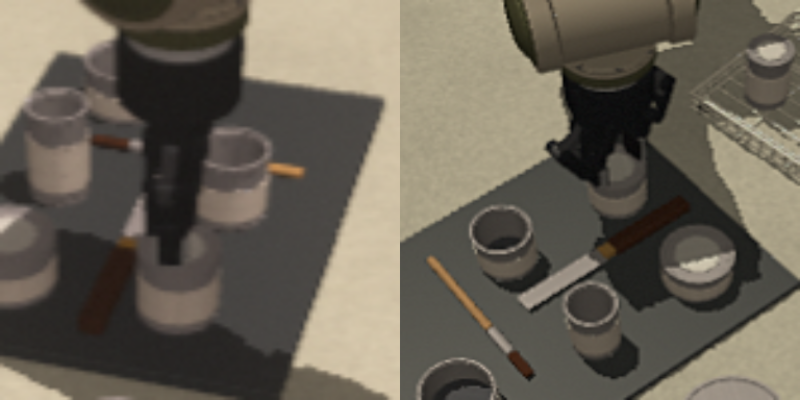

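Run:
```python
from fit import *
p=viewer.get_image("wrist"); W=cloud(p)
cv2.imwrite("pics/w3.png",p["image"])
# section: points grouped by y near x of TCP
for n in("wrist","side","scene"):
    if n!="wrist": W=cloud(viewer.get_image(n))
    P=W.reshape(-1,3);P=P[np.isfinite(P[:,0])]
    P=P[(abs(P[:,0]-.489)<.045)&(abs(P[:,1]+.082)<.06)&(P[:,2]<.16)]
    print(n,len(P))
    for y in np.arange(-.142,-.02,.006):
        q=P[abs(P[:,1]-y)<.003]
        if len(q): print(round(y,3),np.histogram(q[:,2],bins=[0,.02,.03,.04,.05,.06,.07,.08,.09,.1,.12,.16])[0])
```

```text
wrist 52479
-0.142 [337  32   0   0   0   0   0   0   0   0 532]
-0.136 [ 625   56    0    0    0    0    0    0    0    0 2061]
-0.13 [ 590   52    0    0    0    0    0    0    0    3 4820]
-0.124 [ 508   82    1    0    0    0    0    0    0   38 1875]
-0.118 [476  82   1   0   0   0   0  15  30  77 572]
-0.112 [361  83   0   0   0   0   1  63  90 138 389]
-0.106 [ 261   85   13    9   10   14  297  208  246  792 1248]
-0.1 [ 203   91   24   30   27   38  868   31   45   78 1297]
-0.094 [165  95  31  35  42  49 999   0   0   0 951]
-0.088 [ 155   92   35   42   42   53 1066    0    0    0  902]
-0.082 [ 148   97   40   41   43   55 1089    0    0    0  841]
-0.076 [ 164   92   36   44   45   59 1049    0    0    0  915]
-0.07 [195  88  38  39  43  55 964   0   0   0 770]
-0.064 [ 252   80   33   37   37   48  595  147  188  560 1320]
-0.058 [ 345   65   13   13   10   20   76   85  107  321 1361]
-0.052 [541  60   0   0   0   0   0  78 116 154 388]
-0.046 [ 668   51    0    0    0    0    0    0    0   77 1049]
-0.04 [ 768    2    0    0    0    0    0    0    0   29 2811]
-0.034 
[... 1237 characters left out ...]
0  7  0  0  0  0  0  1  1  2 12]
-0.112 [62  7  0  1  0  1  1  5  7 11 41]
-0.106 [56 22 13 16 12 13  5  7  8  9 45]
-0.1 [39 13  7  8  7  7 10  3  1  3 21]
-0.094 [21  7  7  9  2  7 13  0  0  0  8]
-0.088 [12 11  6  5  4 10 24  0  0  0  2]
-0.082 [ 9  6  3  6  3  8 26  0  0  0  3]
-0.076 [11  9  4  5  3 15 26  0  0  0  6]
-0.07 [10  6  4  2  2 14 25  0  0  0  6]
-0.064 [13  6  2  4  1  7 40 14 10 13 11]
-0.058 [16  5  0  0  0  3  9  5  6 26 18]
-0.052 [20  4  0  0  0  0  2  2  3  4  7]
-0.046 [28  6  0  0  0  0  0  0  0  1  2]
-0.04 [32  2  0  0  0  0  0  0  0  3 17]
-0.034 [40  0  0  0  0  0  0  0  0  0 34]
-0.028 [56  0  0  0  0  0  0  0  0  0 20]
-0.022 [30  0  0  0  0  0  0  0  0  0  3]
```

View pics/w3.png

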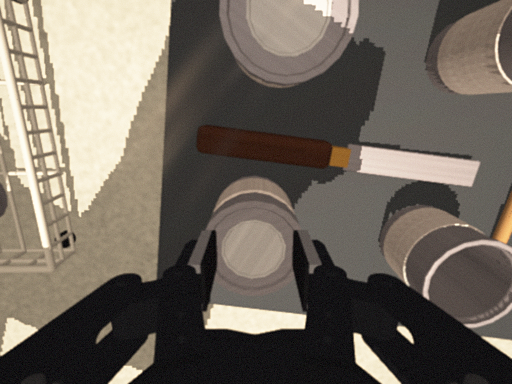

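The depth sections show the fingers resting on the lid (finger points only above z≈0.075). So the tips are well behind where the stated offset puts them. I'll back off upward, open, and measure the true tip height.

Emit:
arm_command(motion=[{"tx":0,"ty":0,"tz":0.01,"wx":0,"wy":0,"wz":0,"gripper":0.04},{"tx":0,"ty":0,"tz":0.06,"wx":0,"wy":0,"wz":0,"gripper":0.04},{"tx":0,"ty":0,"tz":0.06,"wx":0,"wy":0,"wz":0,"gripper":0.058},{"tx":0,"ty":0,"tz":0.06,"wx":0,"wy":0,"wz":0,"gripper":0.058}])

```text
time_s: 10.2
ee_pos: [0.4882, -0.0821, 0.1195]
tcp_rot: [[0.995, 0.101, 0.0], [0.101, -0.995, -0.0], [0.0, 0.0, -1.0]]
contact_force: [0.2, -0.9, 0.0]
gripper_width: 0.0583
finger_force: 0.0
```

```bash
cat > tip.py <<'E'
from fit import *
o=arm.observe(); e=np.array(o["ee_pos"]);R=np.array(o["tcp_rot"]); print(np.round(e,4),np.round(o["contact_force"],1),o["gripper_width"])
for n in("wrist","side","scene"):
    W=cloud(viewer.get_image(n))
    print(n,"medium",[np.round(a,4) for a in fit(W,np.array((.4885,-.082)),*T["medium_tin"])])
    P=W.reshape(-1,3);P=P[np.isfinite(P[:,0])]
    L=(P-e)@R  # tool frame
    m=(abs(L[:,0])<.016)&(abs(L[:,1])<.06)&(P[:,2]>.085)&(L[:,2]>-.05)
    for s in(-1,1):
        q=L[m&(s*L[:,1]>0)]
        if len(q)>5: print(s,len(q),"tool z top pct",np.round(np.percentile(q[:,2],[50,90,97,99.5]),4), "y at tip",np.round(np.percentile(q[q[:,2]>np.percentile(q[:,2],90),1],[5,50,95]),4))
E
python3 tip.py
```

```text
[ 0.4882 -0.0821  0.1195] [ 0.2 -0.9  0. ] 0.0582713618974425
wrist medium [array([ 0.4888, -0.0835]), np.int64(4532), array([ 0.4887, -0.0833,  0.0282,  0.0733])]
-1 1489 tool z top pct [-0.0365 -0.0229 -0.019  -0.0163] y at tip [-0.0328 -0.0274 -0.0272]
1 1493 tool z top pct [-0.0365 -0.023  -0.0189 -0.0164] y at tip [0.0305 0.0307 0.0363]
side medium [array([ 0.4895, -0.0795]), np.int64(287), array([ 0.4893, -0.0785,  0.0307,  0.0748])]
-1 85 tool z top pct [-0.0363 -0.0228 -0.0192 -0.0161] y at tip [-0.0397 -0.0372 -0.0321]
1 15 tool z top pct [-0.0297 -0.0206 -0.0196 -0.0193] y at tip [0.0262 0.0268 0.0273]
scene medium [array([ 0.4872, -0.0814]), np.int64(364), array([ 0.4881, -0.0804,  0.0292,  0.0714])]
-1 86 tool z top pct [-0.0337 -0.0185 -0.0142 -0.0118] y at tip [-0.0313 -0.0308 -0.0296]
1 58 tool z top pct [-0.0339 -0.0227 -0.0199 -0.0147] y at tip [0.0316 0.0346 0.0359]
```

The tips are actually about 16 mm behind the reported TCP at this opening, not 11 mm ahead. The tin hasn't moved. I'll regrasp the medium tin with TCP z at 0.030, which puts the tips about 34 mm above its underside.

Emit:
arm_command(motion=[{"tx":0,"ty":-0.0005,"tz":0.0,"wx":0,"wy":0,"wz":0,"gripper":0.08},{"tx":0,"ty":-0.0005,"tz":0.0,"wx":0,"wy":0,"wz":0,"gripper":0.08},{"tx":0,"ty":-0.0005,"tz":-0.04,"wx":0,"wy":0,"wz":0,"gripper":0.08},{"tx":0,"ty":-0.0005,"tz":-0.075,"wx":0,"wy":0,"wz":0,"gripper":0.08},{"tx":0,"ty":-0.0005,"tz":-0.09,"wx":0,"wy":0,"wz":0,"gripper":0.08}])

```text
time_s: 10.98
ee_pos: [0.4875, -0.0823, 0.0278]
tcp_rot: [[0.995, 0.101, -0.002], [0.101, -0.995, 0.001], [-0.002, -0.001, -1.0]]
contact_force: [1.7, -1.2, -0.1]
gripper_width: 0.0803
finger_force: 0.0
```

Emit:
arm_command(motion=[{"tx":0,"ty":0,"tz":0,"wx":0,"wy":0,"wz":0,"gripper":0.065},{"tx":0,"ty":0,"tz":0,"wx":0,"wy":0,"wz":0,"gripper":0.04},{"tx":0,"ty":0,"tz":0,"wx":0,"wy":0,"wz":0,"gripper":0.04},{"tx":0,"ty":0,"tz":0,"wx":0,"wy":0,"wz":0,"gripper":0.04},{"tx":0,"ty":0,"tz":0,"wx":0,"wy":0,"wz":0,"gripper":0.04}])

```text
time_s: 11.6
ee_pos: [0.4891, -0.083, 0.0305]
tcp_rot: [[0.995, 0.101, 0.002], [0.101, -0.995, -0.001], [0.002, 0.001, -1.0]]
contact_force: [-0.6, 0.2, 7.8]
gripper_width: 0.0546
finger_force: 63.8
```

Emit:
arm_command(motion=[{"tx":0,"ty":0,"tz":0.03,"wx":0,"wy":0,"wz":0,"gripper":0.04},{"tx":0,"ty":0,"tz":0.085,"wx":0,"wy":0,"wz":0,"gripper":0.04},{"tx":0,"ty":0,"tz":0.135,"wx":0,"wy":0,"wz":0,"gripper":0.04},{"tx":0,"ty":0.04,"tz":0.15,"wx":0,"wy":0,"wz":0,"gripper":0.04},{"tx":-0.006,"ty":0.1,"tz":0.15,"wx":0,"wy":0,"wz":0,"gripper":0.04}])

```text
time_s: 12.22
ee_pos: [0.4828, 0.0176, 0.1808]
tcp_rot: [[0.995, 0.098, 0.003], [0.098, -0.995, -0.001], [0.003, 0.001, -1.0]]
contact_force: [1.0, 0.8, -2.4]
gripper_width: 0.0545
finger_force: 64.1
```

Emit:
arm_command(motion=[{"tx":-0.005,"ty":0.06,"tz":0,"wx":0,"wy":0,"wz":0,"gripper":0.04},{"tx":-0.01,"ty":0.12,"tz":0,"wx":0,"wy":0,"wz":0,"gripper":0.04},{"tx":-0.015,"ty":0.18,"tz":0,"wx":0,"wy":0,"wz":0,"gripper":0.04},{"tx":-0.02,"ty":0.24,"tz":0,"wx":0,"wy":0,"wz":0,"gripper":0.04},{"tx":-0.022,"ty":0.282,"tz":0,"wx":0,"wy":0,"wz":0,"gripper":0.04}])

```text
time_s: 12.85
ee_pos: [0.4593, 0.3017, 0.1794]
tcp_rot: [[0.995, 0.102, -0.0], [0.102, -0.995, 0.0], [-0.0, -0.0, -1.0]]
contact_force: [1.2, -1.1, -1.6]
gripper_width: 0.0543
finger_force: 64.2
```

Emit:
arm_command(motion=[{"tx":0,"ty":0,"tz":0,"wx":0,"wy":0,"wz":0,"gripper":0.04},{"tx":0,"ty":0,"tz":0,"wx":0,"wy":0,"wz":0,"gripper":0.04}])

```text
time_s: 13.1
ee_pos: [0.4601, 0.2989, 0.1792]
tcp_rot: [[0.995, 0.101, -0.0], [0.101, -0.995, -0.0], [-0.0, 0.0, -1.0]]
contact_force: [-0.4, 0.7, -3.2]
gripper_width: 0.0545
finger_force: 64.3
```

Run:
```python
from fit import *
p=viewer.get_image("wrist"); cv2.imwrite("pics/w4.png",p["image"]); W=cloud(p)
for k,c in dict(slim_stored=(.568,.124),squat_stored=(.555,.219),medium_stored=(.547,.308)).items(): print(k,fit(W,np.array(c),*T[k]))
```

```text
slim_stored (array([0.56923159, 0.12302411]), 2624, (0.569, 0.1232, 0.0234, 0.0933))
squat_stored (array([0.55772464, 0.21771765]), 4688, (0.5578, 0.2178, 0.0331, 0.0553))
medium_stored (array([0.54967689, 0.30537834]), 3679, (0.5499, 0.3051, 0.0283, 0.0714))
```

View pics/w4.png

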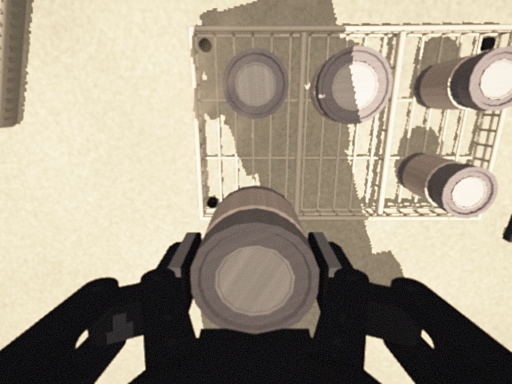

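The wrist view shows the medium tin lined up with its lane at (253,275), and the stored medium tin is at (255,82). I'll lower it.

Emit:
arm_command(motion=[{"tx":0,"ty":0,"tz":-0.05,"wx":0,"wy":0,"wz":0,"gripper":0.04},{"tx":0,"ty":0,"tz":-0.105,"wx":0,"wy":0,"wz":0,"gripper":0.04},{"tx":0,"ty":0,"tz":-0.135,"wx":0,"wy":0,"wz":0,"gripper":0.04},{"tx":0,"ty":0,"tz":-0.145,"wx":0,"wy":0,"wz":0,"gripper":0.04},{"tx":0,"ty":0,"tz":-0.147,"wx":0,"wy":0,"wz":0,"gripper":0.04}])

```text
time_s: 13.78
ee_pos: [0.4608, 0.299, 0.0329]
tcp_rot: [[0.995, 0.1, 0.001], [0.1, -0.995, 0.0], [0.001, -0.0, -1.0]]
contact_force: [0.4, 0.1, -1.4]
gripper_width: 0.0546
finger_force: 64.4
```

Emit:
arm_command(motion=[{"tx":0,"ty":0,"tz":-0.001,"wx":0,"wy":0,"wz":0,"gripper":0.04},{"tx":0,"ty":0,"tz":-0.002,"wx":0,"wy":0,"wz":0,"gripper":0.04},{"tx":0,"ty":0,"tz":-0.003,"wx":0,"wy":0,"wz":0,"gripper":0.04}])

```text
time_s: 14.15
ee_pos: [0.4604, 0.2995, 0.0298]
tcp_rot: [[0.995, 0.101, 0.001], [0.101, -0.995, 0.0], [0.001, -0.0, -1.0]]
contact_force: [0.4, -0.7, -1.7]
gripper_width: 0.0546
finger_force: 64.4
```

Emit:
arm_command(motion=[{"tx":0,"ty":0,"tz":-0.001,"wx":0,"wy":0,"wz":0,"gripper":0.04},{"tx":0,"ty":0,"tz":-0.0015,"wx":0,"wy":0,"wz":0,"gripper":0.04},{"tx":0,"ty":0,"tz":-0.0015,"wx":0,"wy":0,"wz":0,"gripper":0.04}])

```text
time_s: 14.52
ee_pos: [0.4603, 0.2994, 0.0286]
tcp_rot: [[0.995, 0.101, 0.0], [0.101, -0.995, 0.0], [0.0, -0.0, -1.0]]
contact_force: [-2.9, -1.0, 6.3]
gripper_width: 0.0545
finger_force: 65.4
```

Emit:
arm_command(motion=[{"tx":0,"ty":0,"tz":0,"wx":0,"wy":0,"wz":0,"gripper":0.06},{"tx":0,"ty":0,"tz":0,"wx":0,"wy":0,"wz":0,"gripper":0.07},{"tx":0,"ty":0,"tz":0,"wx":0,"wy":0,"wz":0,"gripper":0.075},{"tx":0,"ty":0,"tz":0.025,"wx":0,"wy":0,"wz":0,"gripper":0.075},{"tx":0,"ty":0,"tz":0.08,"wx":0,"wy":0,"wz":0,"gripper":0.075}])

```text
time_s: 15.15
ee_pos: [0.4591, 0.2989, 0.107]
tcp_rot: [[0.995, 0.101, -0.004], [0.101, -0.995, -0.002], [-0.005, 0.001, -1.0]]
contact_force: [-0.5, 0.8, 1.1]
gripper_width: 0.0749
finger_force: 0.0
```

Emit:
arm_command(motion=[{"tx":0.0,"ty":0,"tz":0.05,"wx":0,"wy":0,"wz":0,"gripper":0.085},{"tx":0.02,"ty":-0.055,"tz":0.05,"wx":0,"wy":0,"wz":0,"gripper":0.085},{"tx":0.04,"ty":-0.11,"tz":0.05,"wx":0,"wy":0,"wz":0,"gripper":0.085},{"tx":0.062,"ty":-0.165,"tz":0.05,"wx":0,"wy":0,"wz":0,"gripper":0.085},{"tx":0.083,"ty":-0.22,"tz":0.05,"wx":0,"wy":0,"wz":0,"gripper":0.085}])

```text
time_s: 15.78
ee_pos: [0.5438, 0.0775, 0.1579]
tcp_rot: [[0.995, 0.101, 0.0], [0.101, -0.995, 0.0], [0.0, -0.0, -1.0]]
contact_force: [0.1, -1.2, 0.0]
gripper_width: 0.0851
finger_force: 0.0
```

Emit:
arm_command(motion=[{"tx":0.02,"ty":-0.055,"tz":0,"wx":0,"wy":0,"wz":0,"gripper":0.085},{"tx":0.041,"ty":-0.11,"tz":0,"wx":0,"wy":0,"wz":0,"gripper":0.085},{"tx":0.064,"ty":-0.166,"tz":0,"wx":0,"wy":0,"wz":0,"gripper":0.085},{"tx":0.064,"ty":-0.166,"tz":0,"wx":0,"wy":0,"wz":0,"gripper":0.085},{"tx":0.064,"ty":-0.166,"tz":0,"wx":0,"wy":0,"wz":0,"gripper":0.085}])

```text
time_s: 16.4
ee_pos: [0.607, -0.0863, 0.1575]
tcp_rot: [[0.995, 0.101, -0.001], [0.101, -0.995, 0.0], [-0.001, -0.001, -1.0]]
contact_force: [-0.0, 0.1, -0.4]
gripper_width: 0.0851
finger_force: 0.0
```

Run:
```python
from fit import *
o=arm.observe(); print(np.round(o["ee_pos"],4),np.round(o["contact_force"],1))
p=viewer.get_image("wrist");W=cloud(p);cv2.imwrite("pics/w5.png",p["image"])
for k,c in dict(squat_tin=(.607,-.087),medium_open=(.48,-.2065),slim_open=(.6048,-.203)).items(): print(k,fit(W,np.array(c),*T[k]))
for n in("scene","side"):
    W=cloud(viewer.get_image(n))
    for k,c in dict(medium_stored=(.46,.30),slim_stored=(.48,.117)).items(): print(n,k,fit(W,np.array(c),*T[k]))
```

```text
[ 0.607  -0.0863  0.1575] [-0.   0.1 -0.4]
squat_tin (array([ 0.60725865, -0.0883814 ]), 4102, (0.6073, -0.0885, 0.0331, 0.0573))
medium_open (array([ 0.48010733, -0.20625628]), 240, (0.4854, -0.1879, 0.0206, 0.0738))
slim_open (array([ 0.60434038, -0.20321384]), 1193, (0.6046, -0.2034, 0.0235, 0.0957))
scene medium_stored (array([0.45683552, 0.2984448 ]), 266, (0.4569, 0.2993, 0.0301, 0.0701))
scene slim_stored (array([0.47720298, 0.12043793]), 52, (0.494, 0.1148, 0.0147, 0.0906))
side medium_stored (array([0.46026084, 0.30075533]), 560, (0.4603, 0.3003, 0.0289, 0.0723))
side slim_stored (array([0.48077897, 0.120528  ]), 291, (0.4826, 0.1201, 0.0257, 0.0947))
```

View pics/w5.png

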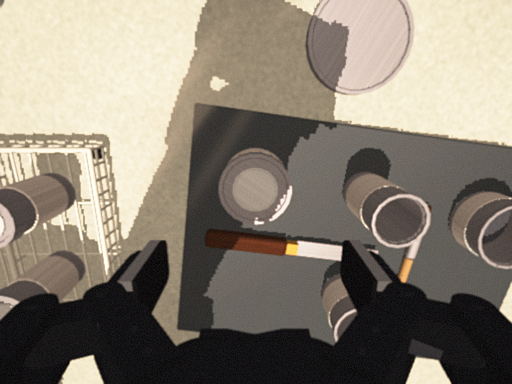

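The squat tin at (255,187) is centred in the gripper. The medium tin stands at its target with its lid at the right height. Grasping the squat tin.

Emit:
arm_command(motion=[{"tx":0,"ty":-0.001,"tz":-0.05,"wx":0,"wy":0,"wz":0,"gripper":0.085},{"tx":0,"ty":-0.001,"tz":-0.095,"wx":0,"wy":0,"wz":0,"gripper":0.085},{"tx":0,"ty":-0.001,"tz":-0.125,"wx":0,"wy":0,"wz":0,"gripper":0.085},{"tx":0,"ty":-0.001,"tz":-0.137,"wx":0,"wy":0,"wz":0,"gripper":0.085},{"tx":0,"ty":-0.001,"tz":-0.137,"wx":0,"wy":0,"wz":0,"gripper":0.075}])

```text
time_s: 17.18
ee_pos: [0.6073, -0.0872, 0.0211]
tcp_rot: [[0.995, 0.101, -0.0], [0.101, -0.995, 0.0], [-0.0, -0.0, -1.0]]
contact_force: [0.0, 0.3, 0.3]
gripper_width: 0.0752
finger_force: 0.0
```

Emit:
arm_command(motion=[{"tx":0,"ty":0,"tz":0,"wx":0,"wy":0,"wz":0,"gripper":0.05},{"tx":0,"ty":0,"tz":0,"wx":0,"wy":0,"wz":0,"gripper":0.05},{"tx":0,"ty":0,"tz":0,"wx":0,"wy":0,"wz":0,"gripper":0.05},{"tx":0,"ty":0,"tz":0,"wx":0,"wy":0,"wz":0,"gripper":0.05}])

```text
time_s: 17.68
ee_pos: [0.6083, -0.0878, 0.0227]
tcp_rot: [[0.995, 0.101, 0.003], [0.101, -0.995, -0.001], [0.003, 0.001, -1.0]]
contact_force: [-0.6, -0.0, 8.0]
gripper_width: 0.064
finger_force: 66.9
```

Emit:
arm_command(motion=[{"tx":0,"ty":0,"tz":0.03,"wx":0,"wy":0,"wz":0,"gripper":0.05},{"tx":0,"ty":0,"tz":0.085,"wx":0,"wy":0,"wz":0,"gripper":0.05},{"tx":0,"ty":0,"tz":0.135,"wx":0,"wy":0,"wz":0,"gripper":0.05},{"tx":-0.015,"ty":0.032,"tz":0.15,"wx":0,"wy":0,"wz":0,"gripper":0.05},{"tx":-0.038,"ty":0.085,"tz":0.15,"wx":0,"wy":0,"wz":0,"gripper":0.05}])

```text
time_s: 18.3
ee_pos: [0.5695, -0.0027, 0.1725]
tcp_rot: [[0.995, 0.099, 0.004], [0.099, -0.995, -0.001], [0.003, 0.001, -1.0]]
contact_force: [0.0, 0.8, -2.4]
gripper_width: 0.0638
finger_force: 67.0
```

Emit:
arm_command(motion=[{"tx":-0.024,"ty":0.05,"tz":0,"wx":0,"wy":0,"wz":0,"gripper":0.05},{"tx":-0.048,"ty":0.1,"tz":0,"wx":0,"wy":0,"wz":0,"gripper":0.05},{"tx":-0.072,"ty":0.15,"tz":0,"wx":0,"wy":0,"wz":0,"gripper":0.05},{"tx":-0.095,"ty":0.2,"tz":0,"wx":0,"wy":0,"wz":0,"gripper":0.05},{"tx":-0.1,"ty":0.21,"tz":0,"wx":0,"wy":0,"wz":0,"gripper":0.05}])

```text
time_s: 18.92
ee_pos: [0.4678, 0.2097, 0.1713]
tcp_rot: [[0.995, 0.104, 0.0], [0.104, -0.995, 0.0], [0.0, -0.0, -1.0]]
contact_force: [-0.4, -0.2, -1.8]
gripper_width: 0.064
finger_force: 67.1
```

Emit:
arm_command(motion=[{"tx":0,"ty":0,"tz":0,"wx":0,"wy":0,"wz":0,"gripper":0.05},{"tx":0,"ty":0,"tz":0,"wx":0,"wy":0,"wz":0,"gripper":0.05}])

```text
time_s: 19.18
ee_pos: [0.4699, 0.2063, 0.1709]
tcp_rot: [[0.995, 0.099, 0.0], [0.099, -0.995, -0.0], [0.0, 0.0, -1.0]]
contact_force: [-0.5, -0.3, -2.2]
gripper_width: 0.0642
finger_force: 67.1
```

Run:
```python
from fit import *
p=viewer.get_image("wrist"); cv2.imwrite("pics/w6.png",p["image"]); W=cloud(p)
for k,c in dict(slim_stored=(.568,.124),squat_stored=(.555,.219),medium_stored=(.547,.308)).items(): print(k,fit(W,np.array(c),*T[k]))
for k,c in dict(medium_stored=(.46,.30),slim_stored=(.48,.117)).items(): print("placed",k,fit(W,np.array(c),*T[k]))
```

```text
slim_stored (array([0.56952325, 0.12185148]), 3467, (0.5697, 0.1218, 0.0236, 0.0934))
squat_stored (array([0.55795627, 0.21733673]), 4843, (0.5581, 0.2173, 0.0332, 0.0553))
medium_stored (array([0.54949135, 0.30535344]), 4170, (0.5494, 0.3054, 0.0285, 0.0713))
placed medium_stored (array([0.46038796, 0.29772417]), 3111, (0.4604, 0.298, 0.0287, 0.0713))
placed slim_stored (array([0.48022986, 0.11716485]), 2468, (0.4804, 0.117, 0.0233, 0.0934))
```

View pics/w6.png

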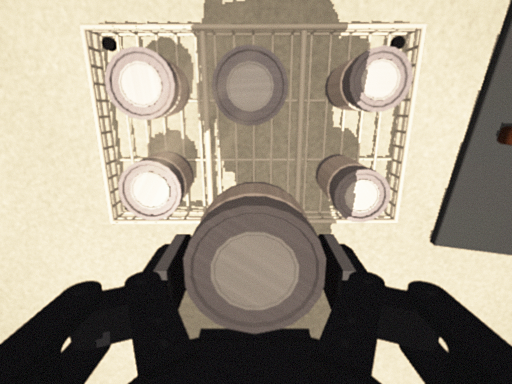

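The squat tin is centred over its lane. The placed slim and medium tins, along with the stored ones, are all where they should be. Lowering it now.

Emit:
arm_command(motion=[{"tx":0,"ty":0,"tz":-0.05,"wx":0,"wy":0,"wz":0,"gripper":0.05},{"tx":0,"ty":0,"tz":-0.1,"wx":0,"wy":0,"wz":0,"gripper":0.05},{"tx":0,"ty":0,"tz":-0.13,"wx":0,"wy":0,"wz":0,"gripper":0.05},{"tx":0,"ty":0,"tz":-0.143,"wx":0,"wy":0,"wz":0,"gripper":0.05},{"tx":0,"ty":0,"tz":-0.146,"wx":0,"wy":0,"wz":0,"gripper":0.05}])

```text
time_s: 19.85
ee_pos: [0.4697, 0.2069, 0.0249]
tcp_rot: [[0.995, 0.1, 0.0], [0.1, -0.995, 0.0], [0.0, 0.0, -1.0]]
contact_force: [1.0, -1.0, -2.3]
gripper_width: 0.0639
finger_force: 67.2
```

Emit:
arm_command(motion=[{"tx":0,"ty":0,"tz":-0.001,"wx":0,"wy":0,"wz":0,"gripper":0.05},{"tx":0,"ty":0,"tz":-0.002,"wx":0,"wy":0,"wz":0,"gripper":0.05},{"tx":0,"ty":0,"tz":-0.003,"wx":0,"wy":0,"wz":0,"gripper":0.05}])

```text
time_s: 20.23
ee_pos: [0.4695, 0.2074, 0.0223]
tcp_rot: [[0.995, 0.101, 0.001], [0.101, -0.995, 0.0], [0.001, -0.0, -1.0]]
contact_force: [0.1, 0.3, -2.7]
gripper_width: 0.0641
finger_force: 67.2
```

Emit:
arm_command(motion=[{"tx":0,"ty":0,"tz":-0.001,"wx":0,"wy":0,"wz":0,"gripper":0.05},{"tx":0,"ty":0,"tz":-0.0015,"wx":0,"wy":0,"wz":0,"gripper":0.05},{"tx":0,"ty":0,"tz":-0.0015,"wx":0,"wy":0,"wz":0,"gripper":0.05}])

```text
time_s: 20.6
ee_pos: [0.4693, 0.2074, 0.0207]
tcp_rot: [[0.995, 0.101, 0.0], [0.101, -0.995, 0.0], [0.0, 0.0, -1.0]]
contact_force: [-2.8, -0.1, 6.6]
gripper_width: 0.0642
finger_force: 67.8
```

Contact. I'll release with a limited opening and retreat.

Emit:
arm_command(motion=[{"tx":0,"ty":0,"tz":0,"wx":0,"wy":0,"wz":0,"gripper":0.068},{"tx":0,"ty":0,"tz":0,"wx":0,"wy":0,"wz":0,"gripper":0.078},{"tx":0,"ty":0,"tz":0,"wx":0,"wy":0,"wz":0,"gripper":0.078},{"tx":0,"ty":0,"tz":0.02,"wx":0,"wy":0,"wz":0,"gripper":0.078},{"tx":0,"ty":0,"tz":0.07,"wx":0,"wy":0,"wz":0,"gripper":0.078}])

```text
time_s: 21.22
ee_pos: [0.4681, 0.2071, 0.0896]
tcp_rot: [[0.995, 0.101, -0.004], [0.101, -0.995, -0.001], [-0.004, 0.0, -1.0]]
contact_force: [0.6, -0.5, 0.8]
gripper_width: 0.0781
finger_force: 0.0
```

Emit:
arm_command(motion=[{"tx":0,"ty":0,"tz":0.06,"wx":0,"wy":0,"wz":0,"gripper":0.078},{"tx":0,"ty":0,"tz":0.12,"wx":0,"wy":0,"wz":0,"gripper":0.078},{"tx":0,"ty":-0.03,"tz":0.15,"wx":0,"wy":0,"wz":0,"gripper":0.078},{"tx":0,"ty":-0.03,"tz":0.15,"wx":0,"wy":0,"wz":0,"gripper":0.078}])

```text
time_s: 21.72
ee_pos: [0.4701, 0.1765, 0.2423]
tcp_rot: [[0.995, 0.099, 0.004], [0.099, -0.995, 0.0], [0.004, 0.0, -1.0]]
contact_force: [-1.0, -0.2, 0.5]
gripper_width: 0.0777
finger_force: 0.0
```

Run:
```python
from fit import *
p=viewer.get_image("wrist"); a=p["image"]; W=cloud(p)
for k,c in dict(slim_stored=(.568,.124),squat_stored=(.555,.219),medium_stored=(.547,.308)).items(): print(k,fit(W,np.array(c),*T[k]))
for k,c in dict(medium_stored=(.46,.30),slim_stored=(.48,.117),squat_stored=(.4695,.2075)).items(): print("placed",k,fit(W,np.array(c),*T[k]))
p=viewer.get_image("scene");W=cloud(p)
for k,c in dict(squat_open=(.585,-.331),medium_open=(.478,-.204),slim_open=(.604,-.201)).items(): print(k,fit(W,np.array(c),*T[k])[0])
cv2.imwrite("pics/end.png",cv2.resize(np.hstack([a,p["image"]]),(800,300)))
```

```text
slim_stored (array([0.56956629, 0.12167118]), 1902, (0.5698, 0.1216, 0.0233, 0.0936))
squat_stored (array([0.55769849, 0.21721778]), 2976, (0.5577, 0.2172, 0.0329, 0.0553))
medium_stored (array([0.54948332, 0.30525855]), 2523, (0.5495, 0.3051, 0.0286, 0.0713))
placed medium_stored (array([0.46038761, 0.297598  ]), 2006, (0.4598, 0.2975, 0.0287, 0.0712))
placed slim_stored (array([0.48016296, 0.11688002]), 1491, (0.4801, 0.117, 0.023, 0.0934))
placed squat_stored (array([0.46879265, 0.20538153]), 2407, (0.4687, 0.2055, 0.0331, 0.0552))
squat_open [ 0.58290797 -0.33184697]
medium_open [ 0.47748663 -0.20436827]
slim_open [ 0.60195581 -0.20197426]
```

View pics/end.png

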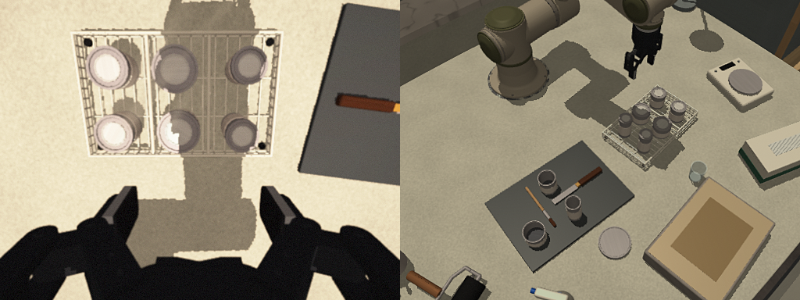

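All six tins stand in matching pairs in the basket (left view, rows 65 and 130), and the open tins haven't moved on the slab. Handing the job in.

```bash
python3 -c "
from bench import arm
print(arm.finish_job())"
```

```text
the job is handed in; nothing more can be done
None
```

The three closed tins are upright on the basket floor in the lanes of their own size, the open and stored tins are where they were, and the job is handed in at about 22 s; on the first try at the medium tin the fingers closed on its lid, pressing about 13 N without moving it.

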